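# Square an old register in the archive's squaring jig

### The job

In the squaring jig, use the fingertips to push the red cam lever round clockwise (seen from above) by about half a turn, until the cam stands at its low point with the lever pointing away from the blue fence; only then push the blue fence forward until it is fully home and the old register lies square and flush between it and the aluminium back stop. Grasp and lift nothing, never touch the register or the brass weight resting on it (the weight must ride along on the register), leave the other things on the table where they are, and finish clear of everything.

Things in the scene. Friction and masses are not known exactly. Their poses are not given: they have to be found in the camera images.
- jig: grey squaring jig fixed to the table. Frame: x forward (the way the fence slides), y left (towards the cam), z up, origin on the table. In it, mm: base plate x -130 to 100, y -115 to 220, top z 12; aluminium back stop with near face at x 71.5, y -85 to 85, top z 56; cam pivot at x 0, y 155
- cam (a joint): angle (rad) of the steel cam disc with its red lever about its upright pivot, growing clockwise seen from above. 0: high point faces the fence's brass roller, lever along jig -x, fence locked. 3.14: low point faces it, lever along jig +x, fence free; between, the lever swings through the jig's +y side. Stops at -0.1 and 3.7; stays where left; dry friction 0.2 N m (3 N at 65 mm)
- fence (a joint): travel (m) of the blue fence along jig +x: starts near 0, fully home at about 0.0375, where it holds the register against the back stop (limit 0.0395). With the cam at its high point it is stopped after 4 to 10 mm. Friction 2.5 N, about 5 to 10 N in all with the register in front; stays where left
- cam_pivot (a point): point on the cam's upright pivot axis, 65 mm above the table. A 22 mm round post on this axis is 98 mm tall; the steel disc under the lever (radius 34 mm, centre 18 mm off the pivot, towards the lever) has its top at 36 mm
- lever_tip (a point): outer end of the red lever, on its middle plane, 85 mm from the pivot, 65 mm above the table; moves with the lever. The lever is an upright blade 10 mm thick, from the pivot out to here, 40 to 90 mm above the table, with free space on both sides for a finger
- fence_back (a point): middle of the black rubber push pad (60 wide, 30 high) on the fence's back face, looking along jig -x, 50 mm above the table; moves with the fence. The fence's tall part is 150 mm wide (jig y), 14 to 70 mm above the table, 11 mm thick with the pad; a low bar (top at 36 mm) runs from it to the roller before the cam
- book: old register, brown covers, pale label, 120 (x) x 160 (y) x 30 mm, about 0.6 kg, loose on the plate between fence and back stop; origin at the centre of its underside, 12 mm above the table, axes roughly the jig's (up to 0.1 rad askew at first). When home, its origin is at x 11.5 mm in the jig's frame
- weight: brass weight with a small knob, 42 mm across, 36 mm tall, loose on top of the register; origin at the centre of its underside
- paste: glass jar of paste, 54 mm across, 75 mm tall, loose on the table, not to be disturbed
- tape: paper tape roll, 84 mm across, 22 mm high, loose on the table, not to be disturbed
- brush: blue-handled brush lying flat, loose on the table, not to be disturbed
- mug: white mug, 76 mm across, 90 mm tall, loose on the table, not to be disturbed
- eraser: white eraser, 55 x 30 x 18 mm, loose on the table, not to be disturbed
- stamp: wooden stamp handle, 34 mm across, 60 mm tall, loose on the table, not to be disturbed
Things that resemble listed ones, but are neither listed nor needed, are in the scene too. What is shaped like the weight but green or purple is not meant.

How it is judged:
On the way, in this order (a step that is already met when the one before it is completed fails the run):
1. the cam is turned to its low point while the fence is still back (value of joint cam between 2.7416 and 3.5416 rad and value of joint fence below 0.016 m), for 0.2 s.
2. the fence is pushed fully home (value of joint fence above 0.034 m), for 0.2 s.
At the end, for the whole second after the job is handed in: cam within 0.4 rad of its low point (joint 3.14); fence travel over 34 mm; register within 3 mm of the back stop, within 0.05 rad of square, flat on the plate and at rest; the weight upright on the register (value of joint cam between 2.7416 and 3.5416 rad and value of joint fence above 0.034 m and x of book in the frame of jig above 0.0085 m and angle between the x axis of book and the x axis of jig, either way round below 0.05 rad and z of book in the frame of jig below 0.016 m and z of weight in the frame of book above 0.026 m and angle between weight's own z axis and vertical below 0.1 rad and linear speed of book below 0.02 m/s and velocity of joint fence below 0.01 m/s); the robot touches nothing.
It fails at once if the fence is pushed forward (over 16 mm) while the cam is not at its low point (value of joint fence above 0.016 m and not (value of joint cam between 2.6916 and 3.5916 rad)).
It fails at once if the robot touches the register or the weight on it (contact force between any of the fingers, the arm and book above 1 N or contact force between any of the fingers, the arm and weight above 1 N).
It fails at once if the register is lifted or tipped (z of book in the frame of jig above 0.022 m or angle between book's own z axis and vertical above 0.15 rad).
It fails at once if the weight is lifted, tipped or slid off the register (z of weight in the frame of book above 0.04 m or z of weight in the frame of book below 0.02 m or angle between weight's own z axis and vertical above 0.3 rad).
It fails at once if a bystander is moved by more than 20 mm (distance of any of paste, tape, brush, mug, eraser, stamp from where it was at the start of the episode above 0.02 m).
It also fails if it takes over 56 s, if anything falls off the work surface, if the arm or the gripper's body presses on something with over 40 N, if the wrist force passes 120 N, or if a joint passes its speed limit or range.

### The arm

A 7-joint arm with a two-finger parallel gripper is mounted at the origin on the work surface. World frame = base frame: x ahead of the robot, y to its left, z up, the work surface at z = 0. Lengths are in m, angles in rad, forces in N, time in s.
With the tool pointing down it reaches from about 0.4 to 0.875 m from the base axis. Payload 19.3 kg.
Tool frame: the origin (TCP) lies midway between the tips of the shut fingers; the grasp point (between the pads) lies env.grip_depth behind it (env.grip_depth is the distance from the TCP to the grasp point, in m); z points along the fingers, y is the line along which they close (so a half turn about z gives the same grasp; the last joint's range is limited). The gripper opens to 85 mm and grips with 20 to 120 N. Pads are 22 mm wide; open, the fingers measure 114 mm over their backs; the gripper's body (76 mm by 85 mm) begins 54 mm behind the grasp point. The pads swing forward as they close: fully open they stand 13 mm farther back than shut.
Start: joints at [1.133, 0.521, -0.036, 1.599, 0.021, 1.021, -0.113], TCP at [0.225, -0.583, 0.231] pointing down, gripper open.
Joint ranges: [-2.91, 2.91], [-0.3, 2.13], [-1.5, 1.42], [0.17, 2.43], [-1.26, 4.41], [0.16, 1.93], [-2.52, 2.52]. Speed limits (rad/s): [1.89, 1.89, 2.39, 2.39, 3.01, 3.01, 3.01].

### API

Orientations are given as a unit quaternion [w, x, y, z].
In Python, from cell import env gives the robot as it stands. The module is installed in compiled form; this text tells all that it offers.
- The arm moves only by the tool step_arm, never from a script. Its argument "commands" is a list of rows, each a list of 7 numbers: the opening, from -1 (shut) to 1 (fully open), so that 0 is half open, then the shift along the tool's x, y, z in units of 30 mm (1.0 is 30 mm), then the turn, a rotation vector about the tool's x, y, z in units of 5 degrees (1.0 is 5 degrees). In form: [[jaw, x, y, z, wx, wy, wz], ...]. A call has 1 to 10 rows; each row shifts and turns the commanded pose from where the row before left it, along the tool's axes as they then stand; what a row does not reach is not made up. A row lasts 1/12 s, in which the tool goes at most 41.7 mm and 7.16 degrees, less where a joint would pass 70% of its speed; a pose out of reach is approached as far as the arm can. A call is refused whole if a number of a shift passes 1 or a number of a turn 1, either way. A call with a gripper value outside its range is refused whole. The fingers move at their own pace and stop on an object; the grip force is fixed at half the most. Time passes only in rows, so rows that do not move let the fingers close. It gives the time, the measured TCP pose, the force, the opening and the grip force at its end, in the units of the state.
- env.observe(): the state, without advancing time (a new reading comes with each control period).
- env.snapshot(name): name is "scene" or "top" or "wrist"; returns a dict with "img" (400x640x3 uint8, blue, green, red), "range_z" (400x640 float32, m along the optical axis (not along the pixel's ray), 0 where there is no reading), "K" (3x3 intrinsics, pixels), "D" ([k1, k2, p1, p2, k3] as OpenCV has them; the pictures are not rectified), "pose" (4x4, takes a point from camera to world coordinates); the wrist camera has in their place "mount" (4x4, takes a point from camera to tool coordinates, whose origin is the TCP and whose axes are the flange's). Camera axes: x right, y down, z forward; pixel columns grow to the right and rows downward; lengths in m; the calibration is good to about 2 mm. A picture is of the moment at which its call begins: read the wrist's pose just before it.
- env.close_job(): hands the job in; it is judged then, once.
Trained networks look in a picture, given as the dict that the camera call returned (one of the last four; its "shot" number tells which), for a name from the list of things; names that differ only in an ending like _2 or _b are one class to them, and where a whole thing is asked for, a point or a joint stands for the part that bears it (a point fixed in the world has none). Each returns a list of dicts, best first, with "conf" (0 to 1); they miss things now and then, are a little off and sometimes report something else, mostly with a low value. They report only what shows in the picture. A call takes as long as a camera call. They do not tell look-alikes from the thing itself.
- env.cut_out(picture, target): "region" (400x640 bool, what is visible of it).
- env.landmark_of(picture, target): "xyz" ([x, y, z] in m, in world coordinates, good to about 4 mm: a listed point, or the origin of a listed thing).
The state is a dict: "time": time; "q": joint angles; "qvel": joint speeds; "effort": joint torques, N m; "ee_pos": TCP position; "eef_rot": TCP orientation; "force": force on the tool from outside, world axes, zero at the start; "wrist_torque": the same for the moment, N m; "width": finger opening in m; "gripper_force": force on a finger pad.
Only numpy, scipy, OpenCV 4.12 (cv2) and the standard library are available. Lean on these libraries where they do the work, as an engineer would, in place of code of your own. Each camera call takes 0.05 s, during which the arm holds its last target. There are 200 camera calls.

## Working session

There is one attempt and no reset: what is moved stays moved. The work goes in short steps, Python scripts to look and compute and a tool call to move; the robot and the scene stay as the last step left them, time stands still between calls to the robot, and variables do not carry over. Pictures are saved under pics/ and viewed, at most 10 in all, crops included, and the job is handed in when it is done.

Besides the shell and the picture viewer there is one more tool, called after ">>>" as a command line: name --pt "numbers of a row" for each row, then --argument value for the rest. step_arm: Moves the arm, as the interface text tells. Its arguments: {"type":"object","properties":{"commands":{"type":"array"}},"required":["commands"]}

```bash
mkdir -p pics; python3 - <<'E'
from cell import env
import cv2,numpy as np
s=env.observe();print(s['time'],s['ee_pos'],s['eef_rot'],s['force'],s['width'],env.grip_depth)
for n in ['scene','top']:
    p=env.snapshot(n);cv2.imwrite(f'pics/{n}0.png',p['img'])
    print(n,p['pose'].round(3).tolist())
    for t in ['cam_pivot','lever_tip','fence_back','jig','book','weight','paste','tape','brush','mug','eraser','stamp']:
        r=env.landmark_of(p,t)
        print(t,[(np.round(d['xyz'],3).tolist(),round(d['conf'],2)) for d in r[:3]])
E
```

```text
0.0 [ 0.22458379 -0.58289951  0.23069926] [-5.70315500e-04  9.83142914e-01  1.82837820e-01 -1.32690803e-04] [ 0.02756291  0.67748083 -0.41533667] 0.0853843367527253 0.0187
scene [[-0.83, 0.302, -0.469, 1.067], [0.558, 0.472, -0.683, 0.755], [0.015, -0.828, -0.56, 0.698], [0.0, 0.0, 0.0, 1.0]]
cam_pivot [([0.562, 0.073, 0.066], 0.94)]
lever_tip [([0.473, 0.072, 0.065], 0.71)]
fence_back [([0.489, -0.096, 0.051], 0.55), ([0.632, -0.243, -0.0], 0.18), ([0.412, 0.434, 0.002], 0.17)]
jig [([0.58, -0.082, -0.003], 0.67), ([0.381, -0.412, 0.002], 0.39)]
book [([0.578, -0.087, 0.012], 0.97)]
weight [([0.511, -0.304, -0.001], 0.71), ([0.75, -0.198, -0.006], 0.52), ([0.577, -0.072, 0.038], 0.47)]
paste [([0.636, -0.243, -0.002], 0.79)]
tape [([0.727, -0.076, 0.0], 0.89), ([0.578, -0.087, 0.009], 0.24)]
brush [([0.409, 0.433, -0.0], 0.88), ([0.474, 0.069, 0.064], 0.59)]
mug [([0.382, -0.411, 0.0], 0.63)]
eraser [([0.61, -0.455, -0.002], 0.58), ([0.474, 0.07, 0.065], 0.25)]
stamp [([0.409, 0.433, -0.0], 0.72), ([0.676, 0.387, 0.001], 0.59)]
top [[0.026, -0.993, 0.117, 0.38], [-1.0, -0.028, -0.012, -0.001], [0.015, -0.117, -0.993, 1.655], [0.0, 0.0, 0.0, 1.0]]
cam_pivot [([0.412, 0.431, -0.001], 0.72), ([0.562, 0.068, 0.065], 0.62)]
lever_tip [([0.475, 0.069, 0.062], 0.7), ([0.576, -0.087, 0.01], 0.18)]
fence_back [([0.483, -0.1, 0.05], 0.72)]
jig []
book [([0.576, -0.084, 0.013], 0.61)]
weight [([0.579, -0.076, 0.04], 0.56), ([0.509, -0.299, 0.001], 0.56), ([0.363, -0.097, -0.003], 0.53)]
paste [([0.638, -0.239, -0.001], 0.71)]
tape [([0.727, -0.079, 0.002], 0.78)]
brush [([0.41, 0.431, -0.001], 0.91)]
mug [([0.38, -0.408, 0.0], 0.7)]
eraser [([0.609, -0.45, 0.001], 0.71)]
stamp [([0.674, 0.387, 0.002], 0.65)]
```

View pics/scene0.png

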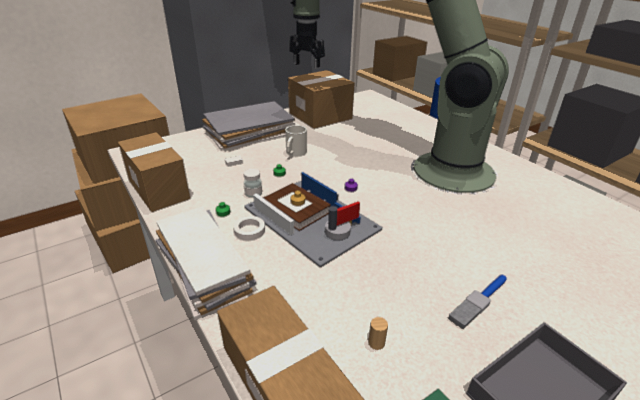

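View pics/top0.png

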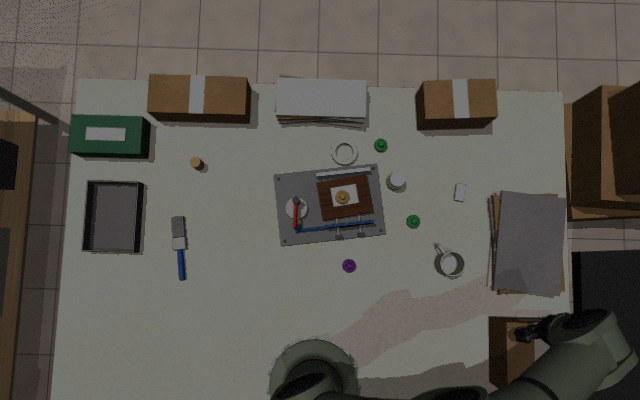

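The scene shows the jig at mid-picture: blue fence at (318,188), red lever (347,213), weight (298,198) on the register. In the top view the fence runs from (297,231) to (373,222) and the lever from (296,200) to (296,230), pointing at the robot. I'll fit the jig's yaw from depth.

```bash
cat > h.py <<'E'
from cell import env
import cv2,numpy as np
def cloud(p):
    v,u=np.mgrid[0:400,0:640]
    n=cv2.undistortPoints(np.stack([u,v],-1).reshape(-1,1,2).astype(np.float64),p['K'],p['D']).reshape(400,640,2)
    z=p['range_z'];P=np.dstack([n[...,0]*z,n[...,1]*z,z])
    return P@p['pose'][:3,:3].T+p['pose'][:3,3]
def line(P):
    a=P[:,:2];a=a[np.linalg.norm(a-np.median(a,0),axis=1)<.15]
    vx,vy,x,y=cv2.fitLine(a.astype(np.float32),cv2.DIST_HUBER,0,.001,.001).ravel()
    return np.degrees(np.arctan2(vy,vx)).round(1),(x.round(4),y.round(4)),a.min(0).round(3),a.max(0).round(3),len(a)
def masks(p):
    W=cloud(p);h=cv2.cvtColor(p['img'],cv2.COLOR_BGR2HSV);H,S,V=h[...,0],h[...,1],h[...,2]
    box=(p['range_z']>0)&(W[...,0]>.4)&(W[...,0]<.75)&(W[...,1]>-.25)&(W[...,1]<.2)&(W[...,2]>.04)
    red=box&((H<6)|(H>174))&(S>150)&(W[...,2]<.1)&(W[...,1]>-.02)
    blue=box&(H>95)&(H<125)&(S>120)&(W[...,2]<.08)
    return W,red,blue
E
python3 - <<'E'
from h import *
for n in ['scene','top']:
    p=env.snapshot(n);W,r,b=masks(p)
    print(n,'red',line(W[r]),'\n blue',line(W[b]))
    if n=='scene': 
        for q in (r,b): print(np.percentile(W[q][:,2],[2,50,98]))
E
```

```text
scene red (np.float32(-0.9), (np.float32(0.5065), np.float32(0.0742)), array([0.477, 0.064]), array([0.548, 0.077]), 348) 
 blue (np.float32(-81.7), (np.float32(0.4933), np.float32(-0.0703)), array([ 0.479, -0.166]), array([ 0.509, -0.02 ]), 334)
[0.042706   0.06929815 0.08995609]
[0.04046361 0.05638353 0.06952809]
top red (np.float32(-2.0), (np.float32(0.5235), np.float32(0.0651)), array([0.477, 0.062]), array([0.552, 0.071]), 75) 
 blue (np.float32(-82.3), (np.float32(0.494), np.float32(-0.09)), array([ 0.473, -0.172]), array([0.509, 0.058]), 148)
```

>>> step_arm --pt "-1 0.9 0 0 0 0 0.7" --pt "-1 0.9 0 0 0 0 0.7" --pt "-1 0.9 0 0 0 0 0.7" --pt "-1 0 -0.9 0 0 0 0.6" --pt "-1 0 -0.9 0 0 0 0" --pt "-1 0 -0.9 0 0 0 0" --pt "-1 0 -0.9 0 0 0 0" --pt "-1 0 -0.9 0 0 0 0" --pt "-1 0 -0.9 0 0 0 0" --pt "-1 0 -0.9 0 0 0 0"

```text
time: 2.23
ee_pos: [0.2752, -0.3704, 0.2314]
eef_rot: [0.0, 0.998, 0.066, 0.0]
force: [0.9, 0.2, 1.3]
width: -0.0001
gripper_force: 0.0
```

>>> step_arm --pt "-1 0.65 -0.88 0 0 0 0" --pt "-1 0.65 -0.88 0 0 0 0" --pt "-1 0.65 -0.88 0 0 0 0" --pt "-1 0.65 -0.88 0 0 0 0" --pt "-1 0.65 -0.88 0 0 0 0" --pt "-1 0.65 -0.88 0 0 0 0" --pt "-1 0.65 -0.88 0 0 0 0" --pt "-1 0.65 -0.88 0 0 0 0" --pt "-1 0.65 -0.88 0 0 0 0" --pt "-1 0.65 -0.88 0 0 0 0"

```text
time: 3.07
ee_pos: [0.4346, -0.0827, 0.2316]
eef_rot: [0.0, 0.998, 0.066, 0.0]
force: [1.1, -0.7, -0.2]
width: -0.0001
gripper_force: 0.0
```

>>> step_arm --pt "-1 0.65 -0.88 0 0 0 0" --pt "-1 0.65 -0.88 0 0 0 0" --pt "-1 0.65 -0.88 0 0 0 0" --pt "-1 0.65 -0.88 0 0 0 0" --pt "-1 0 0 0.9 0 0 0" --pt "-1 0 0 0.9 0 0 0" --pt "-1 0 0 0.9 0 0 0" --pt "-1 0 0 0 0 0 0" --pt "-1 0 0 0 0 0 0"

```text
time: 3.82
ee_pos: [0.497, 0.0307, 0.1501]
eef_rot: [-0.0, 0.998, 0.066, -0.001]
force: [0.8, -0.2, 0.1]
width: 0.0002
gripper_force: 0.0
```

>>> step_arm --pt "-1 0 0 0.8 0 0 0" --pt "-1 0 0 0.8 0 0 0" --pt "-1 0 0 0.8 0 0 0" --pt "-1 0 0 0.8 0 0 0" --pt "-1 0 0 0 0 0 0" --pt "-1 0 0 0 0 0 0"

```text
time: 4.32
ee_pos: [0.4979, 0.0307, 0.0554]
eef_rot: [0.0, 0.998, 0.066, 0.0]
force: [-0.2, -0.3, 0.3]
width: -0.0001
gripper_force: 0.0
```

```bash
python3 - <<'E'
from h import *
p=env.snapshot('scene');cv2.imwrite('pics/s1.png',cv2.resize(p['img'][120:280,230:430],None,fx=4,fy=3.75))
W,r,b=masks(p);print(line(W[r]),line(W[b]))
# path: finger centre on circle trailing lever; jig coords -> deltas in tool units
c=np.array([.562,.070]);e=env.observe()['ee_pos'][:2];print(e,env.observe()['force'])
yaw=np.radians(7.6);R=np.array([[np.cos(yaw),np.sin(yaw)],[-np.sin(yaw),np.cos(yaw)]])
prev=e
for cam in np.arange(.2,3.2,.2):
    th=np.radians(188)-cam;u=np.array([np.cos(th),np.sin(th)]);n=np.array([-u[1],u[0]]) # n: ccw side (behind)
    nj=R@n;uj=R@u
    off=.005+.011*abs(nj[0])+.0145*abs(nj[1])
    t=c+.062*u+off*n
    d=R@(t-prev)*1000/30;prev=t
    print(round(cam,1),t.round(3),'row x %.2f y %.2f'%(d[0],-d[1]))
E
```

```text
(np.float32(-0.4), (np.float32(0.509), np.float32(0.0737)), array([0.474, 0.036]), array([0.548, 0.078]), 355) (np.float32(-82.4), (np.float32(0.4925), np.float32(-0.0613)), array([ 0.479, -0.164]), array([ 0.508, -0.021]), 323)
[0.49842565 0.03076056] [ 0.31963771  0.1388698  -0.08929657]
0.2 [0.499 0.052] row x 0.11 y -0.71
0.4 [0.496 0.064] row x -0.03 y -0.40
0.6 [0.496 0.077] row x 0.05 y -0.42
0.8 [0.499 0.09 ] row x 0.15 y -0.42
1.0 [0.505 0.103] row x 0.25 y -0.39
1.2 [0.514 0.114] row x 0.35 y -0.34
1.4 [0.526 0.123] row x 0.43 y -0.26
1.6 [0.539 0.13 ] row x 0.47 y -0.15
1.8 [0.549 0.133] row x 0.34 y -0.08
2.0 [0.56  0.135] row x 0.37 y -0.02
2.2 [0.571 0.135] row x 0.39 y 0.06
2.4 [0.584 0.133] row x 0.39 y 0.14
2.6 [0.596 0.127] row x 0.37 y 0.24
2.8 [0.607 0.119] row x 0.33 y 0.33
3.0 [0.616 0.107] row x 0.25 y 0.41
```

View pics/s1.png

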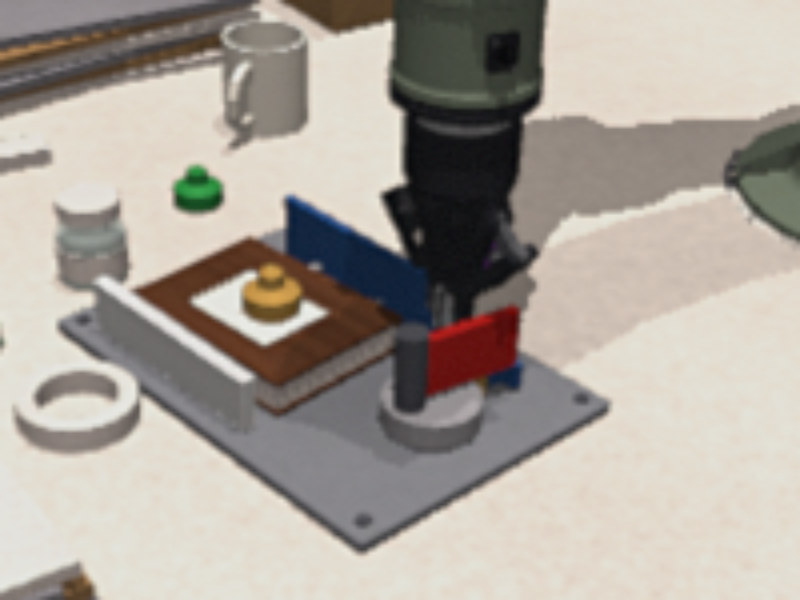

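The crop shows the fingers at (455,300), between the fence's end and the red lever (475,350), with nothing touching. Next I push the lever round.

>>> step_arm --pt "-1 0.05 -0.35 0 0 0 0" --pt "-1 0.05 -0.35 0 0 0 0" --pt "-1 -0.03 -0.4 0 0 0 0" --pt "-1 0.05 -0.42 0 0 0 0" --pt "-1 0.15 -0.42 0 0 0 0" --pt "-1 0 0 0 0 0 0"

```text
time: 4.87
ee_pos: [0.4986, 0.0929, 0.0554]
eef_rot: [-0.001, 0.998, 0.068, 0.001]
force: [0.7, 0.4, 0.1]
width: -0.0002
gripper_force: 0.0
```

```bash
python3 - <<'E'
from h import *
p=env.snapshot('scene')
W,r,b=masks(p);print(line(W[r]),line(W[b]))
print([d['xyz'] for d in env.landmark_of(p,'lever_tip')[:2]],[d['xyz'] for d in env.landmark_of(p,'fence_back')[:1]])
E
```

```text
(np.float32(-39.4), (np.float32(0.5245), np.float32(0.1023)), array([0.494, 0.075]), array([0.554, 0.126]), 470) (np.float32(-82.0), (np.float32(0.4947), np.float32(-0.0805)), array([ 0.478, -0.165]), array([ 0.507, -0.021]), 328)
[[0.4928, 0.1235, 0.0673]] [[0.488, -0.0958, 0.0492]]
```

>>> step_arm --pt "-1 0.25 -0.39 0 0 0 0" --pt "-1 0.35 -0.34 0 0 0 0" --pt "-1 0.43 -0.26 0 0 0 0" --pt "-1 0.47 -0.15 0 0 0 0" --pt "-1 0.34 -0.08 0 0 0 0" --pt "-1 0.37 -0.02 0 0 0 0" --pt "-1 0.39 0.06 0 0 0 0" --pt "-1 0.39 0.14 0 0 0 0" --pt "-1 0 0 0 0 0 0"

```text
time: 5.77
ee_pos: [0.5839, 0.1311, 0.0542]
eef_rot: [0.0, 0.998, 0.065, 0.0]
force: [-0.2, -1.2, -0.5]
width: -0.0003
gripper_force: 0.0
```

>>> step_arm --pt "-1 0.37 0.24 0 0 0 0" --pt "-1 0.33 0.33 0 0 0 0" --pt "-1 0.25 0.41 0 0 0 0" --pt "-1 0.1 0.25 0 0 0 0" --pt "-1 0 0 0 0 0 0" --pt "-1 0 0 0 0 0 0"

```text
time: 6.27
ee_pos: [0.6187, 0.099, 0.0544]
eef_rot: [0.0, 0.998, 0.065, 0.0]
force: [-0.9, 1.1, -0.7]
width: -0.0002
gripper_force: 0.0
```

```bash
python3 - <<'E'
from h import *
p=env.snapshot('scene');cv2.imwrite('pics/s2.png',cv2.resize(p['img'][120:280,230:430],None,fx=4,fy=3.75))
W,r,b=masks(p);print(line(W[r]),line(W[b]))
for t in ['lever_tip','cam_pivot','fence_back']:print(t,[d['xyz'] for d in env.landmark_of(p,t)[:2]])
E
```

```text
(np.float32(6.8), (np.float32(0.6303), np.float32(0.0832)), array([0.573, 0.075]), array([0.644, 0.092]), 122) (np.float32(-80.8), (np.float32(0.4972), np.float32(-0.1057)), array([ 0.478, -0.164]), array([ 0.508, -0.021]), 19)
lever_tip [[0.6441, 0.0788, 0.068]]
cam_pivot [[0.5608, 0.0718, 0.0686]]
fence_back [[0.6761, 0.3868, 0.0003]]
```

View pics/s2.png

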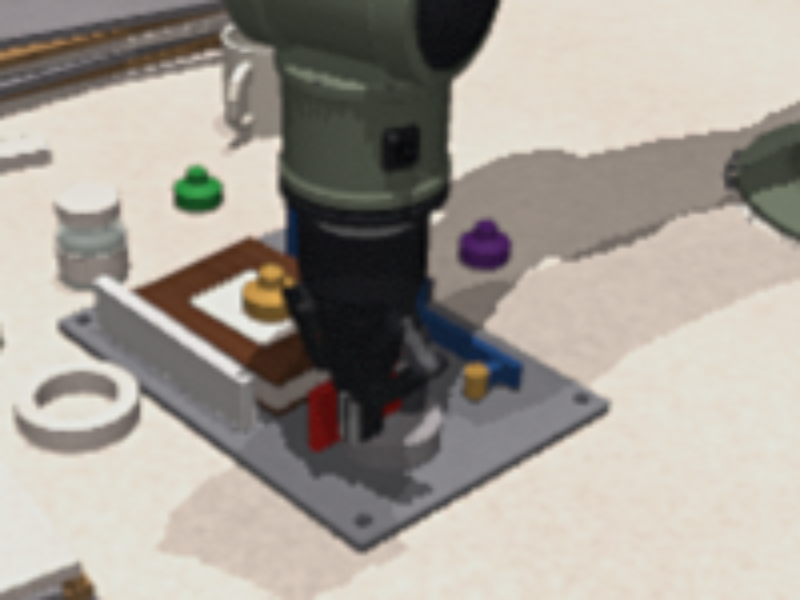

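The lever at (325,415) now points towards the back-stop side, so the cam is at about 3.15 rad. The fence is still back, with the roller at (475,380) clear of the disc. I'll retreat and go behind the fence.

>>> step_arm --pt "-1 0 -0.5 0 0 0 0" --pt "-1 0 0 -0.9 0 0 0" --pt "-1 0 0 -0.9 0 0 0" --pt "-1 0 0 -0.9 0 0 0" --pt "-1 0 0 -0.9 0 0 0" --pt "-1 0 0 -0.9 0 0 0" --pt "-1 -0.85 0.8 0 0 0 0" --pt "-1 -0.85 0.8 0 0 0 0" --pt "-1 -0.85 0.8 0 0 0 0" --pt "-1 -0.85 0.8 0 0 0 0"

```text
time: 7.3
ee_pos: [0.527, 0.0058, 0.1895]
eef_rot: [0.0, 0.998, 0.067, 0.0]
force: [0.9, -0.6, 0.3]
width: -0.0002
gripper_force: 0.0
```

>>> step_arm --pt "-1 -0.85 0.8 0 0 0 0" --pt "-1 -0.85 0.8 0 0 0 0" --pt "-1 -0.85 0.8 0 0 0 0" --pt "-1 -0.85 0.8 0 0 0 0" --pt "-1 0 0 0 0 0 0" --pt "-1 0 0 0 0 0 0"

```text
time: 7.8
ee_pos: [0.4391, -0.1033, 0.1897]
eef_rot: [0.0, 0.998, 0.065, 0.0]
force: [1.2, 0.1, -0.2]
width: 0.0002
gripper_force: 0.0
```

```bash
python3 - <<'E'
from h import *
print(env.observe()['ee_pos'])
p=env.snapshot('scene')
W,r,b=masks(p);print(line(W[r]),line(W[b]))
for t in ['lever_tip','cam_pivot','fence_back','book','weight']:print(t,[d['xyz'] for d in env.landmark_of(p,t)[:3]])
E
```

```text
[ 0.43913464 -0.10334824  0.18969475]
(np.float32(7.8), (np.float32(0.6128), np.float32(0.081)), array([0.568, 0.067]), array([0.643, 0.088]), 387) (np.float32(-81.7), (np.float32(0.4937), np.float32(-0.0736)), array([ 0.479, -0.165]), array([ 0.509, -0.021]), 345)
lever_tip []
cam_pivot [[0.5619, 0.0716, 0.0673]]
fence_back [[0.4851, -0.0956, 0.05]]
book [[0.5794, -0.0833, 0.0112]]
weight [[0.5157, -0.305, -0.0039], [0.3707, -0.1025, -0.003], [0.7512, -0.1989, -0.0061]]
```

>>> step_arm --pt "-1 0 0 0.8 0 0 0" --pt "-1 0 0 0.8 0 0 0" --pt "-1 0 0 0.8 0 0 0" --pt "-1 0 0 0.8 0 0 0" --pt "-1 0 0 0.8 0 0 0" --pt "-1 0 0 0.8 0 0 0" --pt "-1 0.4 0 0 0 0 0" --pt "-1 0.4 0 0 0 0 0" --pt "-1 0 0 0 0 0 0"

```text
time: 8.85
ee_pos: [0.4657, -0.0982, 0.0448]
eef_rot: [-0.0, 0.998, 0.067, 0.0]
force: [0.1, 0.4, 1.4]
width: -0.0001
gripper_force: 0.0
```

>>> step_arm --pt "-1 0.1 0 0 0 0 0" --pt "-1 0.1 0 0 0 0 0" --pt "-1 0.1 0 0 0 0 0" --pt "-1 0.1 0 0 0 0 0" --pt "-1 0.1 0 0 0 0 0" --pt "-1 0.1 0 0 0 0 0" --pt "-1 0.1 0 0 0 0 0" --pt "-1 0.1 0 0 0 0 0"

```text
time: 9.52
ee_pos: [0.4875, -0.0962, 0.0453]
eef_rot: [-0.0, 0.998, 0.066, -0.0]
force: [-2.7, -0.2, 1.6]
width: 0.0001
gripper_force: 1.4
```

>>> step_arm --pt "-1 0.1 0 0 0 0 0" --pt "-1 0.1 0 0 0 0 0" --pt "-1 0.1 0 0 0 0 0" --pt "-1 0.1 0 0 0 0 0" --pt "-1 0.1 0 0 0 0 0" --pt "-1 0.1 0 0 0 0 0" --pt "-1 0 0 0 0 0 0"

```text
time: 10.1
ee_pos: [0.5053, -0.0938, 0.0452]
eef_rot: [-0.0, 0.998, 0.066, -0.0]
force: [-3.1, 1.1, 0.9]
width: -0.0003
gripper_force: 1.4
```

```bash
python3 - <<'E'
from h import *
print(env.observe()['ee_pos'],env.observe()['force'])
p=env.snapshot('scene');cv2.imwrite('pics/s3.png',cv2.resize(p['img'][140:260,230:390],None,fx=5,fy=5))
W,r,b=masks(p);print(line(W[r]),line(W[b]))
for t in ['fence_back','book']:print(t,[d['xyz'] for d in env.landmark_of(p,t)[:3]])
E
```

```text
[ 0.50528116 -0.0937884   0.04516199] [-3.10739862  1.10500477  0.86257345]
(np.float32(8.5), (np.float32(0.6169), np.float32(0.0815)), array([0.568, 0.065]), array([0.644, 0.088]), 386) (np.float32(-81.8), (np.float32(0.524), np.float32(-0.0728)), array([ 0.5  , -0.163]), array([ 0.538, -0.016]), 307)
fence_back [[0.516, -0.0956, 0.0502], [0.6746, 0.3854, 0.0016]]
book [[0.5861, -0.0835, 0.0075]]
```

View pics/s3.png

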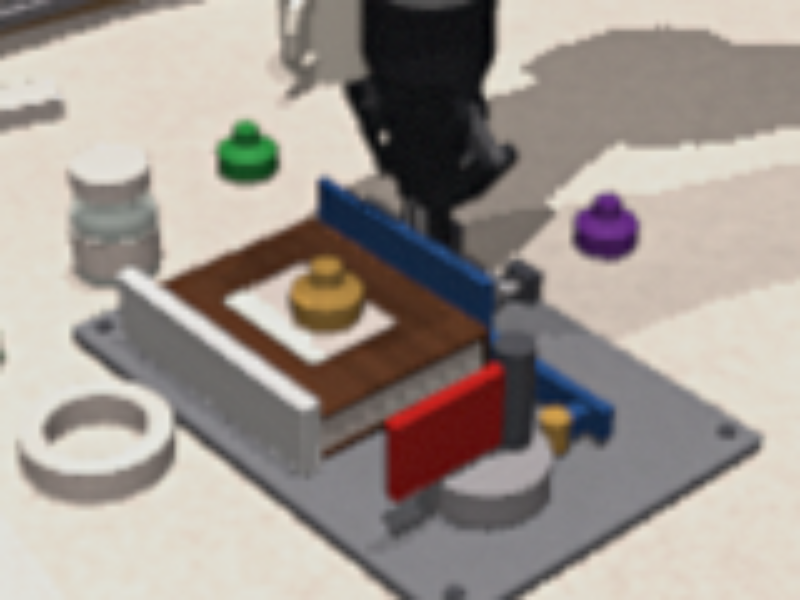

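The picture shows the fence against the register, with the weight (327,290) riding on it. The register's far edge is close to the back stop at (215,370), and the lever is still at its low point. I'll push on slowly.

>>> step_arm --pt "-1 0.06 0 0 0 0 0" --pt "-1 0.06 0 0 0 0 0" --pt "-1 0.06 0 0 0 0 0" --pt "-1 0 0 0 0 0 0"

```text
time: 10.58
ee_pos: [0.5101, -0.0931, 0.0452]
eef_rot: [-0.0, 0.998, 0.066, -0.001]
force: [-5.8, 1.2, 2.3]
width: -0.0
gripper_force: 2.7
```

>>> step_arm --pt "-1 0.06 0 0 0 0 0" --pt "-1 0.06 0 0 0 0 0" --pt "-1 0 0 0 0 0 0" --pt "-1 0 0 0 0 0 0"

```text
time: 10.92
ee_pos: [0.5102, -0.0933, 0.0447]
eef_rot: [0.0, 0.998, 0.066, -0.004]
force: [-24.1, -1.1, 15.0]
width: 0.0002
gripper_force: 12.1
```

```bash
python3 - <<'E'
from h import *
print(env.observe()['ee_pos'],env.observe()['force'])
p=env.snapshot('scene');cv2.imwrite('pics/s4.png',cv2.resize(p['img'][150:250,240:370],None,fx=6,fy=6,interpolation=cv2.INTER_CUBIC))
W,r,b=masks(p);print(line(W[r]),line(W[b]))
for t in ['fence_back','book']:print(t,[d['xyz'] for d in env.landmark_of(p,t)[:3]])
E
```

```text
[ 0.51022491 -0.09326132  0.04469921] [-24.07449842  -1.08471391  15.03165703]
(np.float32(8.8), (np.float32(0.6183), np.float32(0.0817)), array([0.568, 0.065]), array([0.643, 0.088]), 387) (np.float32(-82.7), (np.float32(0.532), np.float32(-0.0928)), array([ 0.504, -0.16 ]), array([ 0.543, -0.015]), 308)
fence_back [[0.5197, -0.0932, 0.053], [0.58, -0.0815, -0.0004]]
book [[0.5923, -0.0816, 0.0084]]
```

View pics/s4.png

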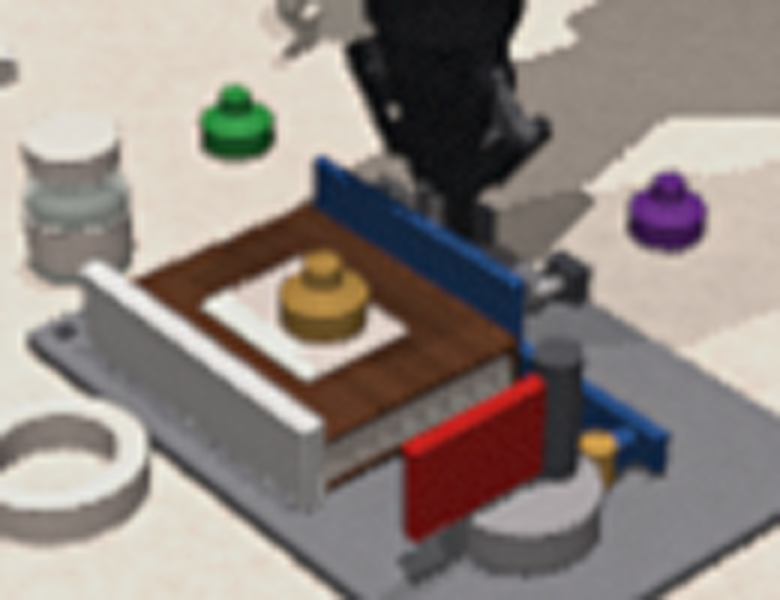

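>>> step_arm --pt "-1 0.06 0 0 0 0 0" --pt "-1 0.06 0 0 0 0 0" --pt "-1 0 0 0 0 0 0" --pt "-1 0 0 0 0 0 0"

```text
time: 11.4
ee_pos: [0.5102, -0.0934, 0.0441]
eef_rot: [0.0, 0.998, 0.065, -0.007]
force: [-43.1, -2.7, 25.1]
width: -0.0005
gripper_force: 21.4
```

```bash
python3 - <<'E'
from h import *
print(env.observe()['ee_pos'],env.observe()['force'])
ex=np.array([.990,.139]);ey=np.array([-.139,.990]);o=np.array([.5836,-.0835])
for n in ['scene','top']:
  p=env.snapshot(n);W=cloud(p);W_,r,b=masks(p)
  print(n,'red',line(W[r])[0],'fence x jig', np.percentile((W[b][:,:2]-o)@ex,[5,50,95]).round(4))
  J=np.dstack([(W[...,:2]-o)@ex,(W[...,:2]-o)@ey])
  H=cv2.cvtColor(p['img'],cv2.COLOR_BGR2HSV)
  m=(p['range_z']>0)&(abs(J[...,1])<.075)&(J[...,0]>-.06)&(J[...,0]<.1)
  for y0 in (-.06,-.03,.03,.06):
    q=m&(abs(J[...,1]-y0)<.015)
    bk=q&(abs(W[...,2]-.042)<.006)&(H[...,1]>100); st=q&(W[...,2]>.05)&(H[...,1]<60)&(J[...,0]>.05)
    print(y0,'book',np.percentile(J[bk][:,0],[1,99]).round(4),'stop',np.percentile(J[st][:,0],[2,98]).round(4) if st.any() else None)
E
```

```text
[ 0.51022459 -0.09341246  0.04411647] [-43.0927669   -2.67477055  25.14424935]
scene red 8.4 fence x jig [-0.0581 -0.0525 -0.0502]
-0.06 book [-0.0528  0.0525] stop [0.0683 0.0813]
-0.03 book [-0.0537  0.0514] stop [0.0692 0.0809]
0.03 book [-0.0536  0.0516] stop [0.0675 0.0816]
0.06 book [-0.0533  0.0546] stop [0.0684 0.0813]
top red 9.1 fence x jig [-0.0575 -0.0546 -0.0506]
-0.06 book [0.0309 0.0693] stop [0.0693 0.0818]
-0.03 book [0.0473 0.0701] stop [0.0704 0.0819]
0.03 book [0.0176 0.0708] stop [0.0698 0.0817]
0.06 book [-0.0465  0.069 ] stop [0.0699 0.0821]
```

It is firmly blocked. The register's far edge measures flush with the stop across its whole width, and the fence front is about 120 mm before it, so it is home. I'll retreat.

>>> step_arm --pt "-1 -0.15 0 0 0 0 0" --pt "-1 -0.2 0 0 0 0 0" --pt "-1 -0.5 0 0 0 0 0" --pt "-1 -0.5 0 0 0 0 0" --pt "-1 0 0 -0.9 0 0 0" --pt "-1 0 0 -0.9 0 0 0" --pt "-1 0 0 -0.9 0 0 0" --pt "-1 0 0 -0.9 0 0 0" --pt "-1 0 0 -0.9 0 0 0" --pt "-1 0 0 0 0 0 0"

```text
time: 12.33
ee_pos: [0.4801, -0.0978, 0.185]
eef_rot: [0.001, 0.998, 0.066, 0.004]
force: [0.3, -0.5, 1.1]
width: 0.0004
gripper_force: 0.0
```

```bash
python3 - <<'E'
from h import *
print(env.observe()['ee_pos'],env.observe()['force'])
ex=np.array([.990,.139]);o=np.array([.5836,-.0835])
p=env.snapshot('scene');cv2.imwrite('pics/s5.png',cv2.resize(p['img'][150:250,240:370],None,fx=6,fy=6,interpolation=cv2.INTER_CUBIC))
W,r,b=masks(p);print(line(W[r])[0],np.percentile((W[b][:,:2]-o)@ex,[5,50,95]))
for t in ['fence_back','book']:print(t,[d['xyz'] for d in env.landmark_of(p,t)[:1]])
E
```

```text
[ 0.48012658 -0.0978466   0.18502753] [ 0.34903102 -0.47330649  1.08055111]
8.9 [-0.05729348 -0.05233866 -0.0499321 ]
fence_back [[0.521, -0.0926, 0.0505]]
book [[0.5898, -0.0842, 0.0121]]
```

View pics/s5.png

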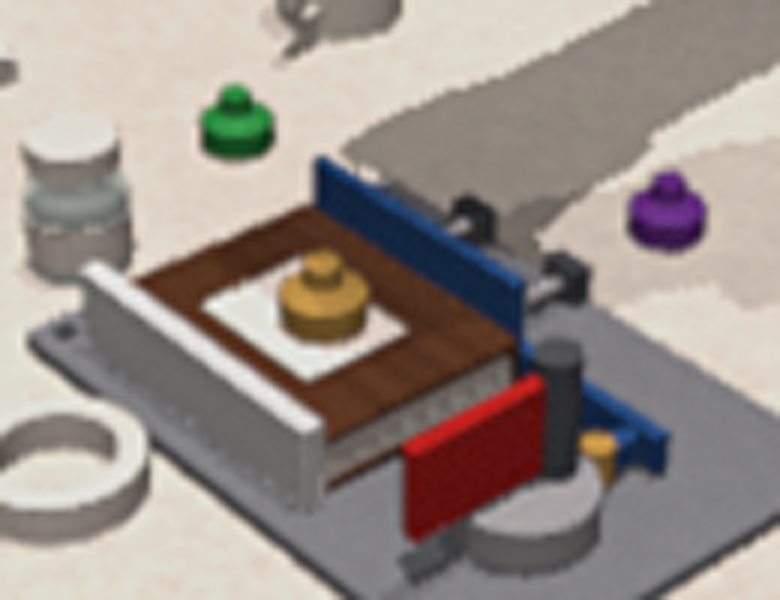

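The register lies flush between the fence (420,235) and the stop (200,340), with the weight upright at (323,300). The lever is at its low point and the arm is clear, so I'm handing in.

```bash
python3 -c "
from cell import env
print(env.close_job())"
```

```text
the job is handed in; nothing more can be done
None
```

I turned the cam to its low point (about 3.15 rad) and pushed the fence home, leaving the register flush and square against the back stop with the weight upright on it and the arm clear; I handed the job in at about 12.4 s, but the hand-in returned no verdict.

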